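# Wind the ball crank nut off the clamp stud

## Task

The strap clamp on the fixture block has to come off, so its nut must go first: wind the ball crank nut anticlockwise (seen from above) until the stud's thread lets it go, without heaving on it while the thread still holds. Then lift it up off the stud and set it down gently on the wooden board, standing on its hub with the hub well within the board. Let go of it, and leave the other things on the machine bed where they are.

Things in the scene. Friction and masses are not known exactly. Their poses are not given: they have to be found in the camera images.
- crank: Ball crank nut, loose, bright steel, 0.4 to 0.65 kg, balanced on its hub. Hub: diameter 52 mm, 50 mm tall, through-bore, its lower part threaded. An arm runs along +x to an upright handle, a short one along -x to a ball; they point anywhere at the start. Origin: centre of the hub's underside, z up its axis. At the start it is screwed right down onto the washer; it turns easily and stays where left.
- crank_handle (a point): Centre of the crank's upright black round handle (diameter 20 mm, from 27 to 75 mm above the hub's underside): 65 mm from the hub's axis, 51 mm above the hub's underside. Its arm is 16 mm wide, 13 to 27 mm above the hub's underside.
- crank_ball (a point): Centre of the crank's counterweight ball (diameter 36 mm): opposite the handle, 55 mm from the hub's axis, 20 mm above the hub's underside.
- stud: Fixed upright steel stud, coarse right-hand thread (lead 18 mm a turn, outer diameter 32 mm) and a plain end above it, at the middle of the fixture block. Origin: on its axis at the washer's top, 64 mm above the bed; z up. The thread lets go after about one and a half turns anticlockwise, the crank having risen about 26 mm; before that it cannot be pulled off.
- stud_top (a point): Centre of the stud's top, 82 mm above the stud's origin. The freed crank still sits loosely round the plain end (diameter 23 mm) and must be lifted over it. Turned on past that point, it just drops 9 mm at each half turn and stays unheld.
- fixture: Fixed fixture block, dark steel, 200 x 140 x 30 mm, carrying a strap clamp and a work piece along its x; everything on it but the stud and crank is below 64 mm above the bed. Origin: centre of its underside. It may stand to the left or the right of the robot's centre line.
- board: Fixed plain wooden board 200 x 200 x 20 mm on the bed, on the other side of the centre line from the fixture. Origin: centre of its underside; its top is 20 mm above the bed.
- tbolt_a: Bystander: T-slot bolt, 107 mm long, lying between the fixture's side and the board's side. Leave it where it is.
- tbolt_b: Bystander: T-slot bolt like the other, lying at the far right. Leave it where it is.
- spanner: Bystander: open spanner, 200 mm, lying at the far middle. Leave it where it is.
- hammer: Bystander: hammer, 260 mm, lying at the far left. Leave it where it is.
- brush: Bystander: chip brush, 200 mm, lying at the near right. Leave it where it is.
- vblock: Bystander: steel V-block 80 x 70 x 50 mm at the near left. Leave it where it is.
- stepblock: Bystander: dark stepped clamping block 100 x 45 x 72 mm at the right. Leave it where it is.
- oil: Bystander: grey plastic bottle 170 mm tall standing at the left. Leave it where it is.
There are look-alikes about, which are no part of the job. Leave any red look-alike of the crank alone.

How it is judged (in metres and radians):
On the way, in this order (a step that is already met when the one before it is completed fails the run):
1. the crank has been wound up the thread by at least 22 mm, still round the stud (z of crank in the frame of stud above 0.022 m and horizontal distance between crank and stud below 0.008 m), for 0.05 s.
2. the crank is lifted clear: its hub's underside is above the stud's top (z of crank in the frame of stud above 0.086 m), for 0.05 s.
At the end, for the whole second after the job is handed in: The crank stands on its hub on the board: hub's centre within 75 mm of the board's centre along each of the board's sides, underside of the hub on the board's top (-4 to +5 mm), upright within 0.08 rad, at rest and released (x of crank in the frame of board between -0.075 and 0.075 m and y of crank in the frame of board between -0.075 and 0.075 m and z of crank in the frame of board between 0.016 and 0.025 m and angle between crank's own z axis and vertical below 0.08 rad and linear speed of crank below 0.02 m/s and angular speed of crank below 0.1 rad/s); the robot touches nothing.
It fails at once if the crank is heaved at while the thread holds it (more than 120 N between crank and stud) (contact force between crank and stud above 120 N).
It fails at once if the crank is dropped (falls free of the fingers faster than 0.7 m/s) (linear speed of crank above 0.7 m/s and contact force between the fingers and crank below 0.2 N).
It fails at once if a bystander is moved by more than 30 mm (distance of any of tbolt_a, tbolt_b, spanner, hammer, brush, vblock, stepblock, oil from where it was at the start of the episode above 0.03 m).
It also fails if it takes over 72 s, if anything falls off the work surface, if the arm or the gripper's body presses on something with over 40 N, if the wrist force passes 120 N, or if a joint passes its speed limit or range.

## Robot

A 6-joint arm with a two-finger parallel gripper is mounted at the origin on the work surface. World frame = base frame: x ahead of the robot, y to its left, z up, the work surface at z = 0. Lengths are in m, angles in degrees, forces in N, time in s.
With the tool pointing down it reaches from about 0.25 to 0.8 m from the base axis. Payload 8.5 kg.
Tool frame: the origin (TCP) lies on the centre line of the jaws, within the pads' length; the fingertips stand 22 mm ahead of it and the grasp point (between the pads) lies 3 mm ahead of it (ctrl.nose_length is the z of the fingertips in the tool frame, in m); z points along the fingers, y is the line along which they close (so a half turn about z gives the same grasp; the last joint's range is limited). The gripper opens to 85 mm and grips with 20 to 120 N. Pads are 22 mm wide; open, the fingers measure 114 mm over their backs; the gripper's body (76 mm by 85 mm) begins 54 mm behind the grasp point. The pads swing forward as they close: fully open they stand 13 mm farther back than shut.
Start: joints at [-76.719, 13.648, -0.773, 75.585, 0, 90], TCP at [0.121, -0.511, 0.253] pointing down, gripper open.
Joint ranges: [-152.45, 152.45], [-59.26, 108.67], [-65.41, 83.53], [-104.44, 129.93], [-82.83, 76.93], [-180, 180]. Speed limits (degrees/s): [127.2, 127.2, 159.86, 180, 180, 180].

## Interface

Orientations are given as a 3x3 rotation matrix whose columns are the frame's x, y, z axes.
In Python, from plant import ctrl, grab_frame, calibration gives the robot as it stands.
- The arm moves only by the tool jog_arm, never from a script. Its argument "steps" is a list of rows, each a list of 2 entries, a list of its own where there are three numbers: the shift along the tool's x, y, z as a fraction of full scale, then the turn, a rotation vector about the tool's x, y, z as a fraction of full scale. A call has 1 to 10 rows; each row is the pose to reach, as a shift and turn from the pose commanded when the call began, along the tool's axes at that moment; what a row does not reach only later rows make up. Full scale, the value 1, is 0.4 m for a shift and 90 degrees for a turn. A row lasts 1/12 s, in which the tool goes at most 41.7 mm and 7.16 degrees, less where a joint would pass 70% of its speed; a pose out of reach is approached as far as the arm can. A call with a number of a shift or a turn outside -1 to 1 is refused whole. A call with a gripper value outside its range is refused whole. "fingers" is the gripper command: -1 is fully open, 1 is shut, values between are in proportion, set as the call begins (left out, the last holds). The fingers move at their own pace and stop on an object; "grip_force" is the grip in N (left out, the last holds). Time passes only in rows, so rows that repeat a pose let the fingers close. It gives the time, the measured TCP pose, the force, the opening and the grip force at its end, in the units of the state.
- ctrl.read_state(): the state, without advancing time (a new reading comes with each control period).
- grab_frame(name): name is "scene" or "top" or "wrist"; returns the picture (420x560x3 uint8, red, green, blue); there is no depth.
- calibration(name): a dict with "intrinsics" (3x3 intrinsics, pixels), "pose" (4x4, takes a point from camera to world coordinates). Camera axes: x right, y up, looking along -z (the intrinsics and any distortion apply to the point x, -y, -z); pixel columns grow to the right and rows downward; lengths in m; the calibration is good to about 2 mm. The wrist camera is an equidistant fisheye: a pixel r from the principal point sees the ray r / f radians off the axis. A picture is of the moment at which its call begins: read the wrist's pose just before it. calibration takes no time and is no camera call; for the wrist camera it gives the pose at the moment of the call.
- ctrl.hand_in(): hands the job in; it is judged then, once.
The state is a dict: "clock": time; "joint_positions": joint angles; "dq": joint speeds; "tau": joint torques, N m; "position": TCP position; "orientation": TCP orientation; "contact_force": force on the tool from outside, world axes, zero at the start; "ft_torque": the same for the moment, N m; "width": finger opening in m; "gripper_force": force on a finger pad.
Only numpy, scipy, OpenCV 4.12 (cv2) and the standard library are available. Lean on these libraries where they do the work, as an engineer would, in place of code of your own. Each camera call takes 0.05 s, during which the arm holds its last target. There are 200 camera calls.

## Working session

There is one attempt and no reset: what is moved stays moved. The work goes in short steps, Python scripts to look and compute and a tool call to move; the robot and the scene stay as the last step left them, time stands still between calls to the robot, and variables do not carry over. Pictures are saved under pics/ and viewed, at most 10 in all, crops included, and the job is handed in when it is done.

Besides the shell and the picture viewer there is one more tool, called after "Call:" by a JSON object that holds its "fn" and its "kwargs", one argument or row to a line. jog_arm: Moves the arm, as the interface text tells. Its arguments: {"type":"object","properties":{"steps":{"type":"array","items":{"type":"array"}},"fingers":{"type":"number"},"grip_force":{"type":"number"}},"required":["steps"]}

```bash
ls; mkdir -p pics; python3 - <<'E'
from plant import ctrl, grab_frame, calibration
import cv2,numpy as np
s=ctrl.read_state();print(s['clock'],s['position'],s['orientation'],s['width'])
for n in ['scene','top']:
    im=grab_frame(n);cv2.imwrite(f'pics/{n}0.png',im[:,:,::-1]);c=calibration(n);print(n,c)
E
```

```text
pics
0.0 [ 0.12052118 -0.51056566  0.25266963] [[ 9.73251436e-01  2.29742318e-01 -3.30585878e-04]
 [ 2.29742556e-01 -9.73250375e-01  1.43755519e-03]
 [ 8.52443194e-06 -1.47505230e-03 -9.99998912e-01]] 0.08538311177646021
scene {'intrinsics': array([[398.92743333,   0.        , 277.03933507],
       [  0.        , 398.92743333, 203.87310058],
       [  0.        ,   0.        ,   1.        ]]), 'pose': array([[ 0.27608197, -0.70245928,  0.6559952 ,  1.2909079 ],
       [ 0.96112516,  0.20472014, -0.18527844, -0.21514193],
       [-0.00414487,  0.68164553,  0.73167082,  0.98075493],
       [ 0.        ,  0.        ,  0.        ,  1.        ]])}
top {'intrinsics': array([[447.91191326,   0.        , 279.13045415],
       [  0.        , 447.91191326, 211.41997142],
       [  0.        ,   0.        ,   1.        ]]), 'pose': array([[ 0.00416338,  0.98606961, -0.16628107,  0.28216989],
       [-0.99972341,  0.00795327,  0.0221327 ,  0.01551356],
       [ 0.02314686,  0.16614293,  0.98582998,  1.46879233],
       [ 0.        ,  0.        ,  0.        ,  1.        ]])}
```

View pics/scene0.png

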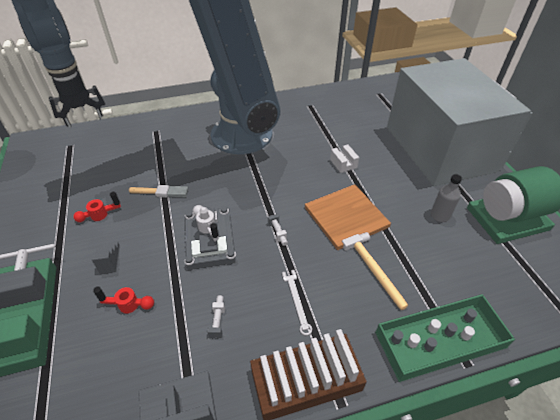

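View pics/top0.png

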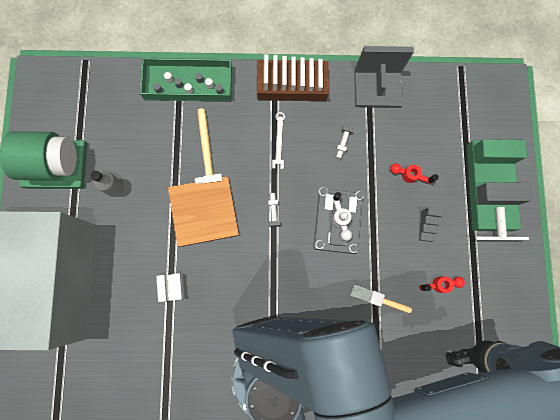

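The top view shows the crank's hub near (343,215), the handle top near (337,196), the ball near (347,236), and the board centre near (204,211). The red look-alikes are at the right. I'll zoom in on the crank in both views.

```bash
cat > h.py <<'E'
import numpy as np,cv2
from plant import ctrl,grab_frame,calibration
def ray(n,uv,c=None):
    c=c or calibration(n);K=c['intrinsics'];T=c['pose']
    x=(uv[0]-K[0,2])/K[0,0];y=(uv[1]-K[1,2])/K[1,1]
    if n=='wrist':
        r=np.hypot(x,y);k=np.sin(r)/r if r>1e-9 else 1;d=np.array([x*k,-y*k,-np.cos(r)])
    else:d=np.array([x,-y,-1])
    return T[:3,3],T[:3,:3]@(d/np.linalg.norm(d))
def onz(n,uv,z,c=None):
    o,d=ray(n,uv,c);return o+d*(z-o[2])/d[2]
def two(a,b):
    (o,d),(p,e)=a,b;s=np.linalg.lstsq(np.c_[d,-e],p-o,rcond=None)[0]
    P=o+d*s[0];Q=p+e*s[1];return (P+Q)/2,np.linalg.norm(P-Q)
E
python3 - <<'E'
import cv2,numpy as np
from h import *
a=cv2.imread('pics/top0.png');b=cv2.imread('pics/scene0.png')
ca=cv2.resize(a[180:260,305:375],None,fx=5.5,fy=6.0*5.5/6,interpolation=cv2.INTER_CUBIC)
cb=cv2.resize(b[195:275,175:245],None,fx=5.5,fy=5.5,interpolation=cv2.INTER_CUBIC)
cv2.imwrite('pics/z0.png',np.hstack([ca,cb]))
h=cv2.cvtColor(a,cv2.COLOR_BGR2HSV)
m=cv2.inRange(h,(5,90,80),(20,255,255));m[:170]=0;m[250:]=0;m[:,:150]=0;m[:,250:]=0
m=cv2.morphologyEx(m,cv2.MORPH_OPEN,np.ones((7,7)))
cs=max(cv2.findContours(m,0,2)[0],key=cv2.contourArea);r=cv2.minAreaRect(cs)
print(r,onz('top',r[0],.02))
P=[onz('top',p,.02)[:2] for p in cv2.boxPoints(r)];print(np.round(P,3),[np.linalg.norm(P[i]-P[i-1]) for i in range(4)])
for n,uv,z in [('hubtop',(343,215),.114),('handle',(337,196),.139),('ball',(347,236),.084)]:print(n,onz('top',uv,z))
E
```

```text
((202.6351318359375, 211.31082153320312), (60.66322708129883, 62.636016845703125), 80.53767395019531) [0.52488426 0.23304128 0.02      ]
[[0.607 0.353]
 [0.643 0.151]
 [0.444 0.114]
 [0.41  0.312]] [np.float64(0.20115825271325555), np.float64(0.20545892168193008), np.float64(0.20251225264518335), np.float64(0.2010312890003794)]
hubtop [ 0.50110714 -0.21135179  0.114     ]
handle [ 0.55539818 -0.19001646  0.139     ]
ball [ 0.43972236 -0.22759266  0.084     ]
```

View pics/z0.png

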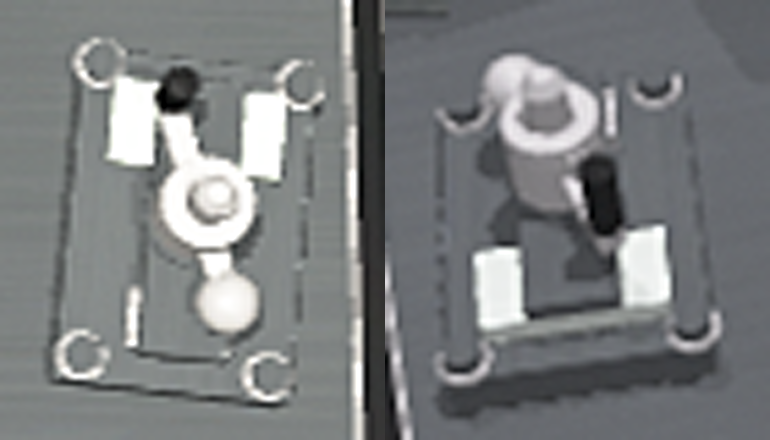

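```bash
python3 - <<'E'
from h import *
for n,a,b in [('hubtop',(342.8,216.9),(204.8,215.4)),('studtop',(343.9,216),(203.9,209.5)),('handletop',(337.7,195.6),(214.3,224.5))]:
    print(n,two(ray('top',a),ray('scene',b)))
H=onz('top',(342.8,216.9),.114);S=onz('top',(343.9,216),.146);D=onz('top',(337.7,195.6),.139)
B=onz('top',(346.3,234.9),.087)
print(H,S,D,B,np.linalg.norm((D-H)[:2]),np.degrees(np.arctan2(*(D-B)[1::-1])))
s=ctrl.read_state();R=s['orientation'];print(R.T@(np.array([.5,-.213,.30])-s['position'])/.4)
E
```

```text
hubtop (array([ 0.49585037, -0.21005515,  0.11076226]), np.float64(0.0022075054310222884))
studtop (array([ 0.49483788, -0.20928233,  0.13499114]), np.float64(0.0024514820270772294))
handletop (array([ 0.55790564, -0.19100271,  0.13430566]), np.float64(0.0038182384851026497))
[ 0.49518993 -0.2106192   0.114     ] [ 0.49291775 -0.20864401  0.146     ] [ 0.5566573 -0.1921723  0.139    ] [ 0.44280729 -0.22495145  0.087     ] 0.06417574349367594 16.061913651469602
[ 1.09424808 -0.50641317 -0.11749946]
```

Call:
{"fn": "jog_arm", "kwargs": {
  "steps": [
    [[0.1,-0.05,-0.11],[0,0,0]],
    [[0.2,-0.1,-0.11],[0,0,0]],
    [[0.3,-0.15,-0.11],[0,0,0]],
    [[0.4,-0.2,-0.11],[0,0,0]],
    [[0.5,-0.25,-0.11],[0,0,0]],
    [[0.6,-0.3,-0.11],[0,0,0]],
    [[0.7,-0.35,-0.11],[0,0,0]],
    [[0.8,-0.4,-0.11],[0,0,0]],
    [[0.9,-0.45,-0.11],[0,0,0]],
    [[1,-0.5,-0.11],[0,0,0]]
  ],
  "fingers": -1,
  "grip_force": 40
}}

```text
clock: 0.93
position: [0.4314, -0.2507, 0.2972]
orientation: [[0.973, 0.23, -0.0], [0.23, -0.973, 0.0], [-0.0, -0.0, -1.0]]
contact_force: [0.3, -1.4, 0.4]
width: 0.0854
gripper_force: 0.0
```

Call:
{"fn": "jog_arm", "kwargs": {
  "steps": [
    [[0.05,0,0],[0,0,0]],
    [[0.09,0,0],[0,0,-0.02]],
    [[0.09,0,0],[0,0,-0.036]],
    [[0.09,0,0],[0,0,-0.036]],
    [[0.09,0,0],[0,0,-0.036]]
  ]
}}

```text
clock: 1.35
position: [0.4651, -0.244, 0.2968]
orientation: [[0.959, 0.284, -0.001], [0.284, -0.959, 0.001], [-0.001, -0.001, -1.0]]
contact_force: [0.5, 0.9, -0.1]
width: 0.0853
gripper_force: 0.0
```

```bash
python3 - <<'E'
from h import *
s=ctrl.read_state();print(s['clock'],s['position'],s['orientation'],s['joint_positions'],s['contact_force'])
c=calibration('wrist');im=grab_frame('wrist');np.savez('w1',K=c['intrinsics'],T=c['pose']);print(c)
cv2.imwrite('pics/w1.png',im[:,:,::-1])
E
```

```text
1.35 [ 0.46512929 -0.24399751  0.29684678] [[ 9.58824030e-01  2.83998813e-01 -1.07382760e-03]
 [ 2.83999502e-01 -9.58824269e-01  5.51773714e-04]
 [-8.72908881e-04 -8.34020399e-04 -9.99999271e-01]] [-2.76802870e+01  1.31338805e+01  4.88821465e+00  8.18235046e+01
 -5.84871022e-04  1.35820674e+02] [ 0.54899578  0.90595664 -0.08651044]
{'intrinsics': array([[325.1922621 ,   0.        , 277.49712822],
       [  0.        , 325.1922621 , 211.98986426],
       [  0.        ,   0.        ,   1.        ]]), 'pose': array([[ 2.83742035e-01,  9.25292833e-01,  2.51641871e-01,
         5.28974571e-01],
       [-9.58900530e-01,  2.73928596e-01,  7.39790320e-02,
        -2.25982194e-01],
       [-4.79636285e-04, -2.62290485e-01,  9.64988845e-01,
         4.17536278e-01],
       [ 0.00000000e+00,  0.00000000e+00,  0.00000000e+00,
         1.00000000e+00]])}
```

View pics/w1.png

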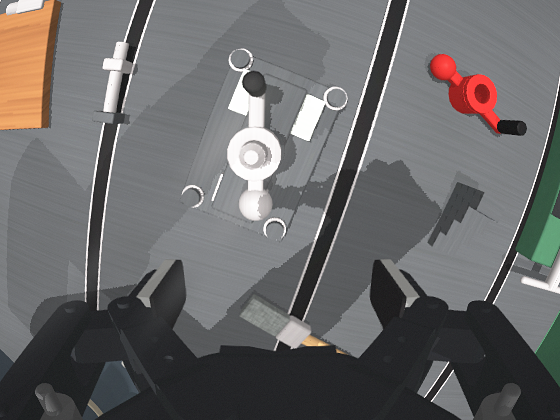

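The wrist view shows the hub ring at (254.5,153), the stud top at (252.5,156), the handle top at (254,82), and the ball at (256,205).

```bash
python3 - <<'E'
from h import *
w=np.load('w1.npz');c=dict(intrinsics=w['K'],pose=w['T'])
H=onz('wrist',(254.5,153),.114,c);S=onz('wrist',(252.5,156),.146,c);D=onz('wrist',(254,82),.139,c);B=onz('wrist',(256,205),.086,c)
print(H,S,D,B,np.linalg.norm((D-H)[:2]),np.linalg.norm((B-H)[:2]),np.degrees(np.arctan2(*(D-B)[1::-1])))
print('edges',np.linalg.norm(onz('wrist',(227,153),.114,c)-onz('wrist',(282,153),.114,c)))
s=ctrl.read_state();R=s['orientation']
print(R.T@(np.r_[((H+S)/2)[:2],.16]-s['position'])/.4)
E
```

```text
[ 0.49842648 -0.21249091  0.114     ] [ 0.49875206 -0.21299258  0.146     ] [ 0.55959896 -0.19612562  0.139     ] [ 0.44340662 -0.22755013  0.086     ] 0.0633237328022204 0.05704353105387348 15.133737085306738
edges 0.05161177094728326
[ 0.10317826 -0.0514373   0.34261192]
```

Call:
{"fn": "jog_arm", "kwargs": {
  "steps": [
    [[0.1,-0.054,0],[0,0,0]],
    [[0.1,-0.054,0.05],[0,0,0]],
    [[0.1,-0.054,0.12],[0,0,0]],
    [[0.1,-0.054,0.2],[0,0,0]],
    [[0.1,-0.054,0.27],[0,0,0]],
    [[0.1,-0.054,0.34],[0,0,0]],
    [[0.1,-0.054,0.4],[0,0,0]],
    [[0.1,-0.054,0.45],[0,0,0]],
    [[0.1,-0.054,0.475],[0,0,0]],
    [[0.1,-0.054,0.475],[0,0,0]]
  ],
  "fingers": -1
}}

```text
clock: 2.23
position: [0.4959, -0.212, 0.1055]
orientation: [[0.959, 0.283, -0.003], [0.283, -0.959, 0.001], [-0.003, -0.002, -1.0]]
contact_force: [-0.0, 0.1, -0.1]
width: 0.0853
gripper_force: 0.0
```

Call:
{"fn": "jog_arm", "kwargs": {
  "steps": [
    [[0,0,0],[0,0,0]],
    [[0,0,0],[0,0,0]],
    [[0,0,0],[0,0,0]],
    [[0,0,0],[0,0,0]],
    [[0,0,0],[0,0,0]],
    [[0,0,0],[0,0,0]],
    [[0,0,0],[0,0,0]]
  ],
  "fingers": 0.3,
  "grip_force": 20
}}

```text
clock: 2.82
position: [0.4981, -0.212, 0.1089]
orientation: [[0.959, 0.285, 0.002], [0.285, -0.959, -0.0], [0.002, 0.001, -1.0]]
contact_force: [-2.1, 2.3, 5.6]
width: 0.0517
gripper_force: 20.2
```

Call:
{"fn": "jog_arm", "kwargs": {
  "steps": [
    [[0,0,0],[0,0,0]],
    [[0,0,-0.001],[0,0,-0.03]],
    [[0,0,-0.001],[0,0,-0.07]],
    [[0,0,-0.002],[0,0,-0.14]],
    [[0,0,-0.003],[0,0,-0.21]],
    [[0,0,-0.003],[0,0,-0.27]],
    [[0,0,-0.003],[0,0,-0.27]]
  ],
  "grip_force": 40,
  "fingers": 0.3
}}

```text
clock: 3.4
position: [0.4977, -0.2118, 0.1092]
orientation: [[0.754, 0.657, 0.001], [0.657, -0.754, 0.0], [0.001, 0.0, -1.0]]
contact_force: [-0.8, 2.1, -0.1]
width: 0.0512
gripper_force: 43.0
```

```bash
python3 - <<'E'
from h import *
s=ctrl.read_state();print(s['position'],s['joint_positions'],s['contact_force'],s['ft_torque'])
E
```

```text
[ 0.49771517 -0.21182793  0.10923798] [-2.30769245e+01  2.01809927e+01 -1.36008759e+01  5.61856657e+01
  4.23273731e-02  1.15846695e+02] [-0.84617371  2.06631043 -0.12851728] [0.64985095 0.16527076 0.09114689]
```

Call:
{"fn": "jog_arm", "kwargs": {
  "steps": [
    [[0,0,-0.001],[0,0,-0.07]],
    [[0,0,-0.002],[0,0,-0.14]],
    [[0,0,-0.003],[0,0,-0.22]],
    [[0,0,-0.004],[0,0,-0.29]],
    [[0,0,-0.004],[0,0,-0.36]],
    [[0,0,-0.005],[0,0,-0.43]],
    [[0,0,-0.006],[0,0,-0.5]],
    [[0,0,-0.007],[0,0,-0.57]],
    [[0,0,-0.008],[0,0,-0.64]],
    [[0,0,-0.008],[0,0,-0.72]]
  ]
}}

```text
clock: 4.23
position: [0.4976, -0.2115, 0.1122]
orientation: [[-0.27, 0.963, 0.0], [0.963, 0.27, 0.001], [0.001, 0.001, -1.0]]
contact_force: [-0.9, 4.9, 0.1]
width: 0.0514
gripper_force: 43.0
```

Call:
{"fn": "jog_arm", "kwargs": {
  "steps": [
    [[0,0,-0.001],[0,0,-0.07]],
    [[0,0,-0.002],[0,0,-0.14]],
    [[0,0,-0.003],[0,0,-0.22]],
    [[0,0,-0.004],[0,0,-0.29]],
    [[0,0,-0.004],[0,0,-0.36]],
    [[0,0,-0.005],[0,0,-0.43]],
    [[0,0,-0.006],[0,0,-0.5]],
    [[0,0,-0.007],[0,0,-0.57]],
    [[0,0,-0.008],[0,0,-0.64]],
    [[0,0,-0.008],[0,0,-0.72]]
  ]
}}

```text
clock: 5.07
position: [0.4973, -0.2117, 0.1155]
orientation: [[-0.986, 0.166, 0.0], [0.166, 0.986, 0.001], [0.0, 0.001, -1.0]]
contact_force: [-1.0, 3.0, 2.7]
width: 0.0515
gripper_force: 43.1
```

Call:
{"fn": "jog_arm", "kwargs": {
  "steps": [
    [[0,0,-0.001],[0,0,-0.07]],
    [[0,0,-0.002],[0,0,-0.14]],
    [[0,0,-0.003],[0,0,-0.21]],
    [[0,0,-0.0035],[0,0,-0.28]],
    [[0,0,-0.0035],[0,0,-0.28]],
    [[0,0,-0.0035],[0,0,-0.28]]
  ]
}}

```text
clock: 5.57
position: [0.4974, -0.2121, 0.1168]
orientation: [[-0.965, -0.263, 0.0], [-0.263, 0.965, -0.0], [-0.0, -0.0, -1.0]]
contact_force: [-1.9, 1.3, 0.9]
width: 0.0511
gripper_force: 43.1
```

```bash
python3 - <<'E'
from h import *
s=ctrl.read_state();print(s['position'],s['joint_positions'],s['contact_force'],s['ft_torque'])
c=calibration('wrist');im=grab_frame('wrist');np.savez('w2',K=c['intrinsics'],T=c['pose'])
cv2.imwrite('pics/w2.png',im[:,:,::-1])
E
```

```text
[ 0.49737787 -0.21210694  0.11678622] [-2.30939395e+01  1.98023318e+01 -1.29407178e+01  5.72524462e+01
 -3.60416449e-03 -3.83193665e+01] [-1.92425553  1.27834514  0.88210213] [0.3546157  0.56367843 0.01222257]
```

View pics/w2.png

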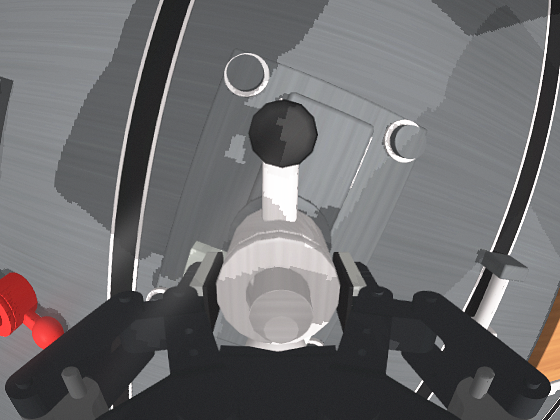

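The handle has followed the turn without slipping: it is at (283,133), still straight ahead of the hub. I'll regrasp half a turn back.

Call:
{"fn": "jog_arm", "kwargs": {
  "steps": [
    [[0,0,0],[0,0,0]],
    [[0,0,0],[0,0,0]],
    [[0,0,0],[0,0,0]],
    [[0,0,-0.05],[0,0,0]],
    [[0,0,-0.12],[0,0,0]],
    [[0,0,-0.17],[0,0,0]],
    [[0,0,-0.17],[0,0,0.07]],
    [[0,0,-0.17],[0,0,0.14]],
    [[0,0,-0.17],[0,0,0.21]],
    [[0,0,-0.17],[0,0,0.28]]
  ],
  "fingers": -1
}}

```text
clock: 6.45
position: [0.4979, -0.2123, 0.1846]
orientation: [[-0.985, 0.174, 0.001], [0.174, 0.985, -0.0], [-0.001, -0.0, -1.0]]
contact_force: [-0.6, -0.1, 0.9]
width: 0.0853
gripper_force: 0.0
```

Call:
{"fn": "jog_arm", "kwargs": {
  "steps": [
    [[0,0,0],[0,0,0.079]],
    [[0,0,0],[0,0,0.158]],
    [[0,0,0],[0,0,0.237]],
    [[0,0,0],[0,0,0.316]],
    [[0,0,0],[0,0,0.395]],
    [[0,0,0],[0,0,0.474]],
    [[0,0,0],[0,0,0.553]],
    [[0,0,0],[0,0,0.632]],
    [[0,0,0],[0,0,0.71]],
    [[0,0,0],[0,0,0.78]]
  ]
}}

```text
clock: 7.28
position: [0.4978, -0.2123, 0.1844]
orientation: [[-0.169, 0.986, 0.001], [0.986, 0.169, -0.0], [-0.0, 0.0, -1.0]]
contact_force: [0.6, -0.0, 0.0]
width: 0.0852
gripper_force: 0.0
```

Call:
{"fn": "jog_arm", "kwargs": {
  "steps": [
    [[0,0,0],[0,0,0.079]],
    [[0,0,0],[0,0,0.158]],
    [[0,0,0],[0,0,0.237]],
    [[0,0,0],[0,0,0.316]],
    [[0,0,0],[0,0,0.395]],
    [[0,0,0],[0,0,0.474]],
    [[0,0,0],[0,0,0.553]],
    [[0,0,0],[0,0,0.632]],
    [[0,0,0],[0,0,0.71]],
    [[0,0,0],[0,0,0.78]]
  ]
}}

```text
clock: 8.12
position: [0.4978, -0.2123, 0.1844]
orientation: [[0.87, 0.493, 0.001], [0.493, -0.87, -0.0], [0.0, 0.001, -1.0]]
contact_force: [0.1, -1.0, 0.1]
width: 0.0851
gripper_force: 0.0
```

Call:
{"fn": "jog_arm", "kwargs": {
  "steps": [
    [[0,0,0],[0,0,0.07]],
    [[0,0,0],[0,0,0.14]],
    [[0,0,0],[0,0,0.14]],
    [[0,0,0],[0,0,0.14]]
  ]
}}

```text
clock: 8.45
position: [0.4977, -0.2122, 0.1844]
orientation: [[0.954, 0.301, 0.0], [0.301, -0.954, -0.0], [0.0, 0.0, -1.0]]
contact_force: [0.9, 0.2, -0.4]
width: 0.0855
gripper_force: 0.0
```

Call:
{"fn": "jog_arm", "kwargs": {
  "steps": [
    [[0,0,0.06],[0,0,0]],
    [[0,0,0.12],[0,0,0]],
    [[0,0,0.16],[0,0,0]],
    [[0,0,0.172],[0,0,0]],
    [[0,0,0.172],[0,0,0]],
    [[0,0,0.172],[0,0,0]]
  ]
}}

```text
clock: 8.95
position: [0.4978, -0.2123, 0.1161]
orientation: [[0.954, 0.299, 0.0], [0.299, -0.954, -0.0], [0.0, 0.0, -1.0]]
contact_force: [-0.2, -0.8, 0.3]
width: 0.0857
gripper_force: 0.0
```

Call:
{"fn": "jog_arm", "kwargs": {
  "steps": [
    [[0,0,0],[0,0,0]],
    [[0,0,0],[0,0,0]],
    [[0,0,0],[0,0,0]],
    [[0,0,0],[0,0,0]],
    [[0,0,0],[0,0,0]],
    [[0,0,0],[0,0,0]],
    [[0,0,0],[0,0,0]]
  ],
  "fingers": 0.3,
  "grip_force": 40
}}

```text
clock: 9.53
position: [0.4979, -0.212, 0.1166]
orientation: [[0.954, 0.298, 0.001], [0.298, -0.954, -0.0], [0.001, 0.001, -1.0]]
contact_force: [-1.3, 2.1, 5.9]
width: 0.0513
gripper_force: 40.7
```

Call:
{"fn": "jog_arm", "kwargs": {
  "steps": [
    [[0,0,-0.001],[0,0,-0.07]],
    [[0,0,-0.002],[0,0,-0.14]],
    [[0,0,-0.003],[0,0,-0.22]],
    [[0,0,-0.004],[0,0,-0.29]],
    [[0,0,-0.004],[0,0,-0.36]],
    [[0,0,-0.005],[0,0,-0.43]],
    [[0,0,-0.006],[0,0,-0.5]],
    [[0,0,-0.007],[0,0,-0.57]],
    [[0,0,-0.008],[0,0,-0.64]],
    [[0,0,-0.008],[0,0,-0.72]]
  ]
}}

```text
clock: 10.37
position: [0.4977, -0.2118, 0.1199]
orientation: [[0.132, 0.991, 0.001], [0.991, -0.132, 0.0], [0.001, 0.001, -1.0]]
contact_force: [-2.2, 3.5, 10.6]
width: 0.0511
gripper_force: 41.6
```

Call:
{"fn": "jog_arm", "kwargs": {
  "steps": [
    [[0,0,-0.001],[0,0,-0.07]],
    [[0,0,-0.002],[0,0,-0.14]],
    [[0,0,-0.003],[0,0,-0.22]],
    [[0,0,-0.004],[0,0,-0.29]],
    [[0,0,-0.004],[0,0,-0.36]],
    [[0,0,-0.005],[0,0,-0.43]],
    [[0,0,-0.006],[0,0,-0.5]],
    [[0,0,-0.007],[0,0,-0.57]],
    [[0,0,-0.008],[0,0,-0.64]],
    [[0,0,-0.008],[0,0,-0.72]]
  ]
}}

```text
clock: 11.2
position: [0.4978, -0.212, 0.1231]
orientation: [[-0.84, 0.542, 0.001], [0.542, 0.84, 0.0], [-0.001, 0.001, -1.0]]
contact_force: [-3.0, 1.6, 10.9]
width: 0.0513
gripper_force: 41.6
```

Call:
{"fn": "jog_arm", "kwargs": {
  "steps": [
    [[0,0,-0.001],[0,0,-0.07]],
    [[0,0,-0.002],[0,0,-0.14]],
    [[0,0,-0.003],[0,0,-0.22]],
    [[0,0,-0.004],[0,0,-0.29]],
    [[0,0,-0.004],[0,0,-0.36]],
    [[0,0,-0.005],[0,0,-0.43]],
    [[0,0,-0.006],[0,0,-0.5]],
    [[0,0,-0.0065],[0,0,-0.56]],
    [[0,0,-0.0065],[0,0,-0.56]]
  ]
}}

```text
clock: 11.95
position: [0.498, -0.2119, 0.1257]
orientation: [[-0.953, -0.303, 0.002], [-0.303, 0.953, 0.0], [-0.002, -0.0, -1.0]]
contact_force: [-1.0, 1.0, 6.7]
width: 0.0511
gripper_force: 41.6
```

Call:
{"fn": "jog_arm", "kwargs": {
  "steps": [
    [[0,0,0],[0,0,0]],
    [[0,0,0],[0,0,0]],
    [[0,0,0],[0,0,0]],
    [[0,0,-0.05],[0,0,0]],
    [[0,0,-0.12],[0,0,0]],
    [[0,0,-0.17],[0,0,0]],
    [[0,0,-0.17],[0,0,0.07]],
    [[0,0,-0.17],[0,0,0.14]],
    [[0,0,-0.17],[0,0,0.21]],
    [[0,0,-0.17],[0,0,0.28]]
  ],
  "fingers": -1
}}

```text
clock: 12.78
position: [0.4976, -0.2122, 0.1926]
orientation: [[-0.99, 0.144, 0.0], [0.144, 0.99, -0.0], [-0.0, -0.0, -1.0]]
contact_force: [-0.8, -0.4, -0.2]
width: 0.0856
gripper_force: 0.0
```

Call:
{"fn": "jog_arm", "kwargs": {
  "steps": [
    [[0,0,0],[0,0,0.079]],
    [[0,0,0],[0,0,0.158]],
    [[0,0,0],[0,0,0.237]],
    [[0,0,0],[0,0,0.316]],
    [[0,0,0],[0,0,0.395]],
    [[0,0,0],[0,0,0.474]],
    [[0,0,0],[0,0,0.553]],
    [[0,0,0],[0,0,0.632]],
    [[0,0,0],[0,0,0.71]],
    [[0,0,0],[0,0,0.78]]
  ]
}}

```text
clock: 13.62
position: [0.4975, -0.2122, 0.1924]
orientation: [[-0.199, 0.98, -0.0], [0.98, 0.199, 0.0], [0.0, -0.0, -1.0]]
contact_force: [-0.4, 0.6, -0.6]
width: 0.0854
gripper_force: 0.0
```

Call:
{"fn": "jog_arm", "kwargs": {
  "steps": [
    [[0,0,0],[0,0,0.079]],
    [[0,0,0],[0,0,0.158]],
    [[0,0,0],[0,0,0.237]],
    [[0,0,0],[0,0,0.316]],
    [[0,0,0],[0,0,0.395]],
    [[0,0,0],[0,0,0.474]],
    [[0,0,0],[0,0,0.553]],
    [[0,0,0],[0,0,0.632]],
    [[0,0,0],[0,0,0.71]],
    [[0,0,0],[0,0,0.78]]
  ]
}}

```text
clock: 14.45
position: [0.4975, -0.2122, 0.1925]
orientation: [[0.855, 0.519, -0.0], [0.519, -0.855, 0.0], [-0.0, -0.0, -1.0]]
contact_force: [0.3, 0.3, 0.1]
width: 0.0853
gripper_force: 0.0
```

Call:
{"fn": "jog_arm", "kwargs": {
  "steps": [
    [[0,0,0],[0,0,0.07]],
    [[0,0,0],[0,0,0.16]],
    [[0,0,0],[0,0,0.16]],
    [[0,0,0],[0,0,0.16]]
  ]
}}

```text
clock: 14.78
position: [0.4975, -0.2122, 0.1925]
orientation: [[0.954, 0.299, -0.0], [0.299, -0.954, 0.0], [-0.0, -0.0, -1.0]]
contact_force: [-0.8, 0.6, -0.3]
width: 0.0852
gripper_force: 0.0
```

```bash
python3 - <<'E'
from h import *
s=ctrl.read_state();print(s['position'],s['orientation'],s['joint_positions'])
cv2.imwrite('pics/w3.png',grab_frame('wrist')[:,:,::-1])
E
```

```text
[ 0.49750356 -0.21218476  0.19245794] [[ 9.54327061e-01  2.98763878e-01 -7.61968194e-05]
 [ 2.98763884e-01 -9.54327058e-01  9.33009911e-05]
 [-4.48417206e-05 -1.11804518e-04 -9.99999993e-01]] [-2.30998855e+01  1.67377813e+01 -5.55929132e+00  6.77090404e+01
  3.20430257e-03  1.39516740e+02]
```

View pics/w3.png

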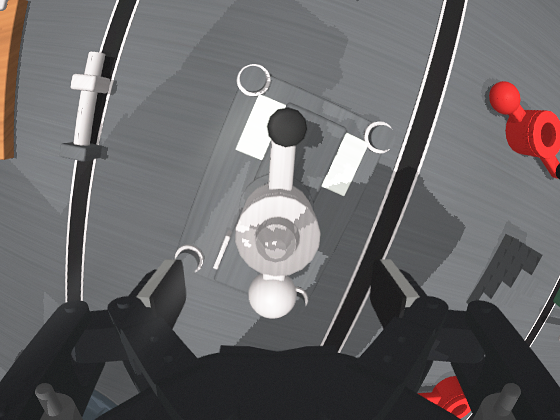

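Call:
{"fn": "jog_arm", "kwargs": {
  "steps": [
    [[0,0,0.06],[0,0,0]],
    [[0,0,0.12],[0,0,0]],
    [[0,0,0.16],[0,0,0]],
    [[0,0,0.17],[0,0,0]],
    [[0,0,0.17],[0,0,0]],
    [[0,0,0.17],[0,0,0]]
  ]
}}

```text
clock: 15.33
position: [0.4978, -0.2123, 0.1251]
orientation: [[0.955, 0.298, 0.0], [0.298, -0.955, -0.0], [0.0, 0.0, -1.0]]
contact_force: [0.4, -0.6, 0.7]
width: 0.0854
gripper_force: 0.0
```

Call:
{"fn": "jog_arm", "kwargs": {
  "steps": [
    [[0,0,0],[0,0,0]],
    [[0,0,0],[0,0,0]],
    [[0,0,0],[0,0,0]],
    [[0,0,0],[0,0,0]],
    [[0,0,0],[0,0,0]],
    [[0,0,0],[0,0,0]],
    [[0,0,0],[0,0,0]]
  ],
  "fingers": 0.3,
  "grip_force": 40
}}

```text
clock: 15.92
position: [0.4979, -0.2121, 0.1257]
orientation: [[0.955, 0.297, 0.002], [0.297, -0.955, -0.0], [0.001, 0.001, -1.0]]
contact_force: [-1.5, 1.9, 5.4]
width: 0.0513
gripper_force: 40.7
```

Call:
{"fn": "jog_arm", "kwargs": {
  "steps": [
    [[0,0,-0.001],[0,0,-0.07]],
    [[0,0,-0.002],[0,0,-0.14]],
    [[0,0,-0.003],[0,0,-0.22]],
    [[0,0,-0.004],[0,0,-0.29]],
    [[0,0,-0.004],[0,0,-0.36]],
    [[0,0,-0.005],[0,0,-0.43]],
    [[0,0,-0.006],[0,0,-0.5]],
    [[0,0,-0.007],[0,0,-0.57]],
    [[0,0,-0.008],[0,0,-0.64]],
    [[0,0,-0.008],[0,0,-0.72]]
  ]
}}

```text
clock: 16.75
position: [0.4978, -0.2117, 0.1288]
orientation: [[0.133, 0.991, 0.001], [0.991, -0.133, 0.001], [0.001, 0.001, -1.0]]
contact_force: [-1.9, 3.3, 11.4]
width: 0.0512
gripper_force: 41.5
```

Call:
{"fn": "jog_arm", "kwargs": {
  "steps": [
    [[0,0,-0.001],[0,0,-0.07]],
    [[0,0,-0.002],[0,0,-0.14]],
    [[0,0,-0.003],[0,0,-0.22]],
    [[0,0,-0.004],[0,0,-0.29]],
    [[0,0,-0.004],[0,0,-0.36]],
    [[0,0,-0.005],[0,0,-0.43]],
    [[0,0,-0.006],[0,0,-0.5]],
    [[0,0,-0.007],[0,0,-0.57]],
    [[0,0,-0.008],[0,0,-0.64]],
    [[0,0,-0.008],[0,0,-0.72]]
  ]
}}

```text
clock: 17.58
position: [0.4977, -0.2118, 0.132]
orientation: [[-0.84, 0.543, 0.001], [0.543, 0.84, 0.0], [-0.001, 0.001, -1.0]]
contact_force: [-1.7, 3.0, 12.2]
width: 0.0512
gripper_force: 41.6
```

Call:
{"fn": "jog_arm", "kwargs": {
  "steps": [
    [[0,0,-0.001],[0,0,-0.07]],
    [[0,0,-0.002],[0,0,-0.14]],
    [[0,0,-0.003],[0,0,-0.22]],
    [[0,0,-0.004],[0,0,-0.29]],
    [[0,0,-0.005],[0,0,-0.36]],
    [[0,0,-0.006],[0,0,-0.43]],
    [[0,0,-0.007],[0,0,-0.5]],
    [[0,0,-0.008],[0,0,-0.56]],
    [[0,0,-0.008],[0,0,-0.56]]
  ]
}}

```text
clock: 18.33
position: [0.4978, -0.2121, 0.1349]
orientation: [[-0.954, -0.3, 0.001], [-0.3, 0.954, -0.0], [-0.001, -0.0, -1.0]]
contact_force: [-1.1, 1.1, 4.0]
width: 0.0513
gripper_force: 41.5
```

```bash
python3 - <<'E'
from h import *
s=ctrl.read_state();print(s['position'],s['joint_positions'],s['contact_force'],s['ft_torque'])
E
```

```text
[ 0.49775285 -0.21210582  0.13490416] [-2.30869194e+01  1.89407141e+01 -1.13099432e+01  5.96923236e+01
  1.28564160e-02 -4.05439703e+01] [-1.07553323  1.09605922  4.04245333] [0.20814983 0.39153945 0.03599678]
```

Call:
{"fn": "jog_arm", "kwargs": {
  "steps": [
    [[0,0,0],[0,0,0]],
    [[0,0,-0.002],[0,0,0]],
    [[0,0,-0.004],[0,0,0]],
    [[0,0,-0.006],[0,0,0]],
    [[0,0,-0.006],[0,0,0]]
  ],
  "fingers": 0.3,
  "grip_force": 60
}}

```text
clock: 18.75
position: [0.4972, -0.212, 0.1361]
orientation: [[-0.956, -0.294, -0.001], [-0.294, 0.956, 0.0], [0.001, 0.001, -1.0]]
contact_force: [0.3, 0.5, -6.4]
width: 0.0507
gripper_force: 63.2
```

Call:
{"fn": "jog_arm", "kwargs": {
  "steps": [
    [[0,0,-0.003],[0,0,0]],
    [[0,0,-0.006],[0,0,0]],
    [[0,0,-0.009],[0,0,0]],
    [[0,0,-0.012],[0,0,0]],
    [[0,0,-0.012],[0,0,0]],
    [[0,0,-0.012],[0,0,0]]
  ]
}}

```text
clock: 19.25
position: [0.497, -0.212, 0.1391]
orientation: [[-0.955, -0.295, -0.003], [-0.295, 0.955, 0.001], [0.002, 0.002, -1.0]]
contact_force: [5.7, -2.4, -30.0]
width: 0.0505
gripper_force: 69.7
```

The wrist force reads 30 N, so the thread still holds. I'll ease back down and turn a little further.

Call:
{"fn": "jog_arm", "kwargs": {
  "steps": [
    [[0,0,0.006],[0,0,0]],
    [[0,0,0.012],[0,0,0]],
    [[0,0,0.012],[0,0,-0.05]],
    [[0,0,0.011],[0,0,-0.1]],
    [[0,0,0.01],[0,0,-0.15]],
    [[0,0,0.009],[0,0,-0.2]],
    [[0,0,0.008],[0,0,-0.25]],
    [[0,0,0.008],[0,0,-0.25]],
    [[0,0,0.008],[0,0,-0.25]]
  ]
}}

```text
clock: 20.0
position: [0.4976, -0.2121, 0.1385]
orientation: [[-0.771, -0.637, 0.001], [-0.637, 0.771, -0.0], [-0.0, -0.0, -1.0]]
contact_force: [-0.9, 0.4, -4.3]
width: 0.05
gripper_force: 71.9
```

Call:
{"fn": "jog_arm", "kwargs": {
  "steps": [
    [[0,0,-0.002],[0,0,0]],
    [[0,0,-0.004],[0,0,0]],
    [[0,0,-0.006],[0,0,0]],
    [[0,0,-0.008],[0,0,0]],
    [[0,0,-0.008],[0,0,0]],
    [[0,0,-0.008],[0,0,0]]
  ]
}}

```text
clock: 20.5
position: [0.4976, -0.2121, 0.1414]
orientation: [[-0.77, -0.638, 0.0], [-0.638, 0.77, 0.0], [-0.0, -0.0, -1.0]]
contact_force: [-0.8, 1.1, -4.8]
width: 0.0504
gripper_force: 71.9
```

The crank is free: the wrist force is now about 5 N, its own weight. I'll lift.

Call:
{"fn": "jog_arm", "kwargs": {
  "steps": [
    [[0,0,-0.008],[0,0,0]],
    [[0,0,-0.018],[0,0,0]],
    [[0,0,-0.03],[0,0,0]],
    [[0,0,-0.045],[0,0,0]],
    [[0,0,-0.06],[0,0,0]],
    [[0,0,-0.08],[0,0,0]],
    [[0,0,-0.1],[0,0,0]],
    [[0,0,-0.12],[0,0,0]],
    [[0,0,-0.14],[0,0,0]],
    [[0,0,-0.16],[0,0,0]]
  ]
}}

```text
clock: 21.33
position: [0.4976, -0.2122, 0.2063]
orientation: [[-0.769, -0.639, 0.0], [-0.639, 0.769, -0.0], [-0.0, -0.0, -1.0]]
contact_force: [0.2, 1.1, -6.5]
width: 0.0502
gripper_force: 71.9
```

Call:
{"fn": "jog_arm", "kwargs": {
  "steps": [
    [[0,0,-0.03],[0,0,0]],
    [[0,0,-0.06],[0,0,0]],
    [[0,0,-0.09],[0,0,0]],
    [[0,0,-0.1],[0,0,0]],
    [[0,0,-0.1],[0,0,0]],
    [[0,0,-0.1],[0,0,0]]
  ]
}}

```text
clock: 21.83
position: [0.4975, -0.2121, 0.2452]
orientation: [[-0.769, -0.639, 0.0], [-0.639, 0.769, 0.0], [-0.0, 0.0, -1.0]]
contact_force: [-0.2, 0.7, -6.1]
width: 0.0503
gripper_force: 71.9
```

```bash
python3 - <<'E'
from h import *
s=ctrl.read_state();R=s['orientation'];print(s['position'],s['joint_positions'],s['contact_force'])
print((R.T@(np.r_[.525,.233,s['position'][2]]-s['position'])/.4).round(3))
cv2.imwrite('pics/s4.png',grab_frame('scene')[60:360,100:460,::-1])
E
```

```text
[ 0.49750473 -0.21212552  0.24517345] [-2.30941949e+01  1.53614946e+01  3.79038625e-01  7.50158440e+01
  3.45233462e-03 -6.27869864e+01] [-0.17535806  0.6724981  -6.12082349]
[-0.764  0.812  0.   ]
```

View pics/s4.png

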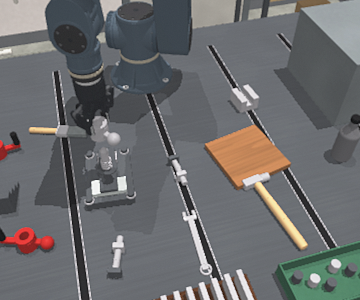

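The crank is clear of the stud, which shows bare at (107,160) in the crop. The hammer head lies at the board's far edge, away from the placing spot.

Call:
{"fn": "jog_arm", "kwargs": {
  "steps": [
    [[-0.02,0.02,0],[0,0,0]],
    [[-0.06,0.064,0],[0,0,0]],
    [[-0.11,0.117,0],[0,0,0]],
    [[-0.16,0.17,0],[0,0,0]],
    [[-0.21,0.223,0],[0,0,0]],
    [[-0.26,0.276,0],[0,0,0]],
    [[-0.31,0.33,0],[0,0,0]],
    [[-0.36,0.383,0],[0,0,0]],
    [[-0.41,0.436,0],[0,0,0]],
    [[-0.46,0.49,0],[0,0,0]]
  ]
}}

```text
clock: 22.72
position: [0.5132, 0.058, 0.2447]
orientation: [[-0.769, -0.639, -0.001], [-0.639, 0.769, 0.0], [0.001, 0.001, -1.0]]
contact_force: [1.2, -0.6, -6.3]
width: 0.0504
gripper_force: 71.9
```

Call:
{"fn": "jog_arm", "kwargs": {
  "steps": [
    [[-0.05,0.053,0],[0,0,0]],
    [[-0.1,0.106,0],[0,0,0]],
    [[-0.15,0.16,0],[0,0,0]],
    [[-0.2,0.212,0],[0,0,0]],
    [[-0.25,0.265,0],[0,0,0]],
    [[-0.29,0.308,0],[0,0,0]],
    [[-0.304,0.322,0],[0,0,0]],
    [[-0.304,0.322,0],[0,0,0]],
    [[-0.304,0.322,0],[0,0,0]]
  ]
}}

```text
clock: 23.47
position: [0.5246, 0.2332, 0.2446]
orientation: [[-0.769, -0.64, -0.001], [-0.64, 0.769, -0.001], [0.002, 0.0, -1.0]]
contact_force: [0.6, -0.6, -6.4]
width: 0.0504
gripper_force: 71.9
```

Call:
{"fn": "jog_arm", "kwargs": {
  "steps": [
    [[0,0,0.04],[0,0,0]],
    [[0,0,0.1],[0,0,0]],
    [[0,0,0.16],[0,0,0]],
    [[0,0,0.22],[0,0,0]],
    [[0,0,0.28],[0,0,0]],
    [[0,0,0.34],[0,0,0]],
    [[0,0,0.38],[0,0,0]],
    [[0,0,0.41],[0,0,0]],
    [[0,0,0.42],[0,0,0]],
    [[0,0,0.42],[0,0,0]]
  ]
}}

```text
clock: 24.3
position: [0.5245, 0.2317, 0.0764]
orientation: [[-0.77, -0.638, -0.002], [-0.638, 0.77, -0.001], [0.002, 0.001, -1.0]]
contact_force: [0.2, 0.3, -5.5]
width: 0.0505
gripper_force: 71.9
```

Next I'll descend slowly in small steps until it touches the board (expected at TCP z ≈ 0.063).

Call:
{"fn": "jog_arm", "kwargs": {
  "steps": [
    [[0,0,0.005],[0,0,0]],
    [[0,0,0.01],[0,0,0]],
    [[0,0,0.015],[0,0,0]],
    [[0,0,0.02],[0,0,0]],
    [[0,0,0.024],[0,0,0]],
    [[0,0,0.024],[0,0,0]],
    [[0,0,0.024],[0,0,0]]
  ]
}}

```text
clock: 24.88
position: [0.5252, 0.233, 0.0677]
orientation: [[-0.769, -0.639, -0.0], [-0.639, 0.769, 0.0], [0.0, 0.0, -1.0]]
contact_force: [0.1, -0.4, -5.7]
width: 0.0506
gripper_force: 71.9
```

Call:
{"fn": "jog_arm", "kwargs": {
  "steps": [
    [[0,0,0.001],[0,0,0]],
    [[0,0,0.002],[0,0,0]],
    [[0,0,0.004],[0,0,0]],
    [[0,0,0.005],[0,0,0]],
    [[0,0,0.005],[0,0,0]]
  ]
}}

```text
clock: 25.3
position: [0.5254, 0.2331, 0.0658]
orientation: [[-0.769, -0.639, 0.0], [-0.639, 0.769, 0.0], [-0.0, 0.0, -1.0]]
contact_force: [1.0, 1.1, -4.1]
width: 0.0503
gripper_force: 72.1
```

Call:
{"fn": "jog_arm", "kwargs": {
  "steps": [
    [[0,0,0.001],[0,0,0]],
    [[0,0,0.002],[0,0,0]],
    [[0,0,0.003],[0,0,0]],
    [[0,0,0.004],[0,0,0]],
    [[0,0,0.004],[0,0,0]]
  ]
}}

```text
clock: 25.72
position: [0.5256, 0.2333, 0.0656]
orientation: [[-0.769, -0.639, 0.001], [-0.639, 0.769, 0.001], [-0.002, -0.0, -1.0]]
contact_force: [-4.0, -1.5, 10.1]
width: 0.0505
gripper_force: 73.5
```

It touches the board (+10 N, z stops at 0.0656). I'll release and retreat.

Call:
{"fn": "jog_arm", "kwargs": {
  "steps": [
    [[0,0,0],[0,0,0]],
    [[0,0,0],[0,0,0]],
    [[0,0,0],[0,0,0]],
    [[0,0,0],[0,0,0]],
    [[0,0,0],[0,0,0]],
    [[0,0,0],[0,0,0]]
  ],
  "fingers": -1,
  "grip_force": 20
}}

```text
clock: 26.22
position: [0.5253, 0.233, 0.064]
orientation: [[-0.769, -0.639, -0.0], [-0.639, 0.769, 0.0], [0.0, 0.0, -1.0]]
contact_force: [-0.3, -0.2, -1.2]
width: 0.0851
gripper_force: 0.0
```

Call:
{"fn": "jog_arm", "kwargs": {
  "steps": [
    [[0,0,-0.03],[0,0,0]],
    [[0,0,-0.08],[0,0,0]],
    [[0,0,-0.14],[0,0,0]],
    [[0,0,-0.22],[0,0,0]],
    [[0,0,-0.3],[0,0,0]],
    [[0,0,-0.38],[0,0,0]],
    [[0,0,-0.45],[0,0,0]],
    [[0,0,-0.45],[0,0,0]],
    [[0,0,-0.45],[0,0,0]]
  ]
}}

```text
clock: 26.97
position: [0.526, 0.2333, 0.2457]
orientation: [[-0.769, -0.639, 0.003], [-0.639, 0.769, 0.001], [-0.003, -0.001, -1.0]]
contact_force: [0.5, 1.0, -0.1]
width: 0.0852
gripper_force: 0.0
```

```bash
python3 - <<'E'
from h import *
s=ctrl.read_state();print(s['position'],s['contact_force'],s['width'])
c=calibration('wrist');np.savez('w5',K=c['intrinsics'],T=c['pose'])
a=grab_frame('wrist');b=grab_frame('scene')
cv2.imwrite('pics/f5.png',np.hstack([cv2.resize(a,(400,300)),b[120:345,250:550][:, :].repeat(1,0) if 0 else cv2.resize(b[120:345,250:550],(400,300))])[:,:,::-1])
E
```

```text
[0.52604109 0.23331952 0.24567944] [ 0.52210303  0.96554425 -0.07555975] 0.08517636973271238
```

View pics/f5.png

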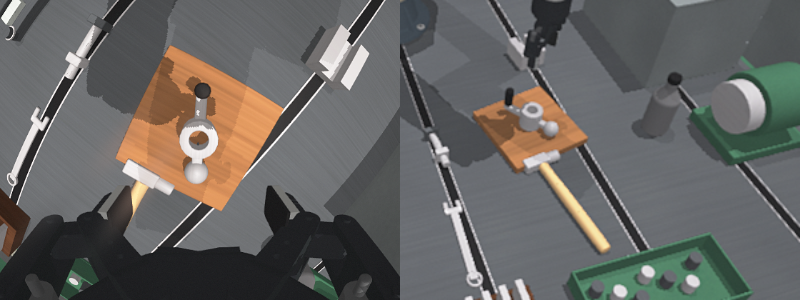

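The crank stands upright in the middle of the board (hub at (199,138) in the wrist half), the hand is clear of it, and the bystanders in view look undisturbed.

```bash
python3 -c "
from plant import ctrl;print(ctrl.hand_in())"
```

```text
the job is handed in; nothing more can be done
None
```

The crank nut was wound off the stud, lifted clear and set upright near the middle of the board, then released and handed in at about 27 s of the 72 s limit; one early lift while the thread still held read 30 N at the wrist, and the hand-in returned no verdict.

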